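# Turn the page of the sample book

## Task

The rigid page of the print-sample book stands half raised on the right-hand side of its spine. With shut fingertips push it up from underneath, over the spine, and gently press it down until it lies flat on the left-hand side, then leave it and move clear. Only push it: do not take the page between the fingers, do not fling or force it, and leave the little jar, the glue stick and the black knob standing where they are.

Things in the scene. Friction and masses are not known exactly. Their poses are not given: they have to be found in the camera images.
- book: Sample book: grey base plate 136 (x) x 236 (y) x 10 mm, screwed down; a white stack on each half, top 17 mm above the worktop; a lug 28 mm high at each spine end (x = +-60 to 67 mm). Origin: centre of its underside, on the worktop. x runs along the spine, away from the robot within 0.35 rad, y to the left, z up. The page starts over the -y (right) half and must end on the +y (left) half.
- spine (a point): Middle of the hinge axis of the page, 22 mm above the worktop over the centre of the book; axes as the book's.
- page_hinge (a joint): Angle of the page about the spine, rad: 0 flat on the right half (-y of the book), 1.57 upright, 3.14 (its stop) flat on the left half (+y). Starts at 0.6 to 0.85. The hinge is stiff: the page stays at any angle where it is left, so it must be pushed all the way down; 2 to 3 N near the free edge turn it.
- page: Rigid white page 5 mm thick, 116 mm along the spine, 6 to 104 mm from the hinge axis; a thumb tab 44 mm wide in mid-edge reaches to 118 mm; samples 0.8 mm proud on both faces. Origin on the hinge axis, mid-length, in the page's mid-plane; x along the spine, -y along the page to the free edge, z normal to it (up when it lies on the right, down when on the left).
- page_mid (a point): Middle of the page, in the middle of its thickness, 55 mm from the hinge axis; axes as the page's.
- page_edge (a point): Middle of the free edge of the thumb tab, 118 mm from the hinge axis.
- jar: Small lidded jar, 45 mm across, 43 mm high, standing loose beyond the far end of the spine. Origin: centre of its underside. Leave it alone.
- glue_stick: Glue stick, 27 mm across, 93 mm high, standing loose beyond the far end of the left half of the book. Origin: centre of its underside. Leave it alone.
- knob: Small black clamp knob, 35 mm across, 33 mm high, standing loose in front of the near end of the left half. Origin: centre of its underside. Leave it alone.

How it is judged:
On the way:
1. the page is pushed upright by the fingers (value of joint page_hinge between 1.4 and 2.6 rad and contact force between the fingers and page above 0.2 N), for 0.1 s.
At the end, for the whole second after the job is handed in: The page lies flat on the left half of the book (hinge above 3.02 rad, within 7 degrees of its stop) and at rest, and the jar, the glue stick and the knob stand upright within 30 mm of where they were (value of joint page_hinge above 3.02 rad and velocity of joint page_hinge between -0.05 and 0.05 rad/s and distance of each of jar, glue_stick, knob from where it was at the start of the episode below 0.03 m and angle between each of jar, glue_stick, knob's own z axis and vertical below 0.3 rad); the robot touches nothing.
It fails at once if the page is taken between the fingers (the grasp point lies within the page) (x of the grasp point in the frame of page_mid between -0.055 and 0.055 m and y of the grasp point in the frame of page_mid between -0.052 and 0.052 m and z of the grasp point in the frame of page_mid between -0.003 and 0.003 m).
It fails at once if the page is squeezed or forced with more than 30 N (contact force between the fingers and page above 30 N).
It fails at once if the page is flung round faster than 6 rad/s (velocity of joint page_hinge above 6 rad/s or velocity of joint page_hinge below -6 rad/s).
It fails at once if the jar, the glue stick or the knob is shifted, lifted or tipped (distance of any of jar, glue_stick, knob from where it was at the start of the episode above 0.03 m or angle between any of jar, glue_stick, knob's own z axis and vertical above 0.3 rad).
It also fails if it takes over 38 s, if anything falls off the work surface, if the arm or the gripper's body presses on something with over 40 N, if the wrist force passes 120 N, or if a joint passes its speed limit or range.

## Robot

A 6-joint arm with a two-finger parallel gripper is mounted at the origin on a cart in front of the work surface, level with it; the furniture and walls round the work are solid. World frame = base frame: x ahead of the robot, y to its left, z up, the work surface at z = 0. Lengths are in m, angles in rad, forces in N, time in s.
With the tool pointing down it reaches from about 0.4 to 0.825 m from the base axis. Payload 7 kg.
Tool frame: the origin (TCP) lies midway between the tips of the shut fingers; the grasp point (between the pads) lies 19 mm behind it; z points along the fingers, y is the line along which they close (so a half turn about z gives the same grasp; the last joint's range is limited). The gripper opens to 88 mm and grips with 3 to 60 N. Pads are 19 mm wide; open, the fingers measure 130 mm over their backs; the gripper's body (78 mm by 193 mm) begins 47 mm behind the grasp point.
Start: joints at [1.636, 0.359, 0.012, 0, -1.224, -0.288], TCP at [0.149, 0.658, 0.227] pointing down, gripper open.
Joint ranges: [-3.07, 3.07], [-1.43, 2.12], [-1.02, 1.25], [-3.03, 1.67], [-3.05, -0], [-3.03, 3.03]. Speed limits (rad/s): [2.39, 2.39, 3.01, 3.14, 3.14, 3.14].

## Interface

Orientations are given as [roll, pitch, yaw] about the fixed x, y, z axes, in that order (R = Rz(yaw) Ry(pitch) Rx(roll)).
In Python, from station import get_state, grab_frame, calibration, job_done, boxes_of, regions_of, spot_point gives the robot as it stands. The module is installed in compiled form; this text tells all that it offers.
- The arm moves only by the tool arm_command, never from a script. Its argument "commands" is a list of rows, each an object of numbers: "tx", "ty", "tz": the shift along the tool's x, y, z each as a share of 25 cm, from -1 to 1; "twist": the turn about the tool's z as a share of 180 degrees, from -1 to 1. A call has exactly 8 rows; each row is the pose to reach, as a shift and turn from the pose commanded when the call began, along the tool's axes at that moment, turning the shorter way round; what a row does not reach only later rows make up. A row lasts 1/12 s, in which the tool goes at most 41.7 mm and 7.16 degrees, less where a joint would pass 70% of its speed; a pose out of reach is approached as far as the arm can. A call with a number of a shift or a turn outside -1 to 1 is refused whole. A call with a gripper value outside its range is refused whole. "claw" is the opening, from 0 (shut) to 1 (fully open), set as the call begins (left out, the last holds). The fingers move at their own pace and stop on an object; "grip_force" is the grip in N (left out, the last holds). Time passes only in rows, so rows that repeat a pose let the fingers close, or fill a call up. It gives the time, the measured TCP pose, the force, the opening and the grip force at its end, in the units of the state.
- get_state(): the state, without advancing time (a new reading comes with each control period).
- grab_frame(name): name is "scene" or "top" or "wrist"; returns the picture (400x640x3 uint8, red, green, blue); there is no depth.
- calibration(name): a dict with "camera_matrix" (3x3 intrinsics, pixels), "extrinsics" (4x4, takes a point from camera to world coordinates). Camera axes: x right, y down, z forward; pixel columns grow to the right and rows downward; lengths in m; the calibration is good to about 2 mm. A picture is of the moment at which its call begins: read the wrist's pose just before it. calibration takes no time and is no camera call; for the wrist camera it gives the pose at the moment of the call.
- job_done(): hands the job in; it is judged then, once.
Trained networks look in the newest picture that a camera, given by its name, has taken for a name from the list of things; names that differ only in an ending like _2 or _b are one class to them, and where a whole thing is asked for, a point or a joint stands for the part that bears it (a point fixed in the world has none). Each returns a list of dicts, best first, with "score" (0 to 1); they miss things now and then, are a little off and sometimes report something else, mostly with a low value. They report only what shows in the picture. A call takes as long as a camera call.
- boxes_of(query, camera): "rect" ([left, top, right, bottom] in pixels, round what is visible of it).
- regions_of(query, camera): "region" (400x640 bool, what is visible of it) and "rect" ([left, top, right, bottom] in pixels, round what is visible of it).
- spot_point(query, camera): "uv" ([column, row] in pixels: a listed point, or the origin of a listed thing).
The state is a dict: "t": time; "q": joint angles; "qd": joint speeds; "joint_efforts": joint torques, N m; "eef_pos": TCP position; "ee_rot": TCP orientation; "force": force on the tool from outside, world axes, zero at the start; "moment": the same for the moment, N m; "width": finger opening in m; "gripper_force": force on a finger pad.
Only numpy, scipy, OpenCV 4.12 (cv2) and the standard library are available. Lean on these libraries where they do the work, as an engineer would, in place of code of your own. Each camera call takes 0.05 s, during which the arm holds its last target. There are 200 camera calls.

## Working session

There is one attempt and no reset: what is moved stays moved. The work goes in short steps, Python scripts to look and compute and a tool call to move; the robot and the scene stay as the last step left them, time stands still between calls to the robot, and variables do not carry over. Pictures are saved under pics/ and viewed, at most 10 in all, crops included, and the job is handed in when it is done.

Besides the shell and the picture viewer there is one more tool, called after "Request:" as name([rows], argument=value, ...), one row to a line, values as JSON. arm_command: Moves the arm, as the interface text tells. Shift numbers are shares of 25 cm and turn numbers shares of 180 degrees, none past 1 either way. Its arguments: {"type":"object","properties":{"commands":{"type":"array"},"claw":{"type":"number"},"grip_force":{"type":"number"}},"required":["commands"]}

```bash
mkdir -p pics; cat > h.py <<'E'
import numpy as np, cv2
from station import *
def ray(cam,uv,z):
    c=calibration(cam);K=np.array(c["camera_matrix"]);T=np.array(c["extrinsics"])
    d=T[:3,:3]@np.linalg.inv(K)@np.array([uv[0],uv[1],1.]);o=T[:3,3]
    return o+d*(z-o[2])/d[2]
def proj(cam,p):
    c=calibration(cam);K=np.array(c["camera_matrix"]);T=np.linalg.inv(np.array(c["extrinsics"]))
    q=K@(T[:3,:3]@np.array(p)+T[:3,3]);return q[:2]/q[2]
E
python3 - <<'E'
from h import *
s=get_state();print(s["t"],s["eef_pos"],s["ee_rot"])
for cam in ("top","scene"):
    im=grab_frame(cam);cv2.imwrite(f"pics/{cam}0.png",im[:,:,::-1])
    print(cam,np.round(np.array(calibration(cam)["extrinsics"])[:3],3).tolist())
    for n,z in (("spine",.022),("book",0),("page_edge",.09),("page_mid",.05),("jar",0),("glue_stick",0),("knob",0)):
        r=spot_point(n,cam)[:1]
        for x in r: print(n,round(x["score"],2),np.round(x["uv"]),np.round(ray(cam,x["uv"],z),3))
print(get_state()["t"])
E
```

```text
0.0 [0.14906534 0.65782065 0.22562345] [ 3.13990345e+00 -1.64536994e-04 -2.22902094e-01]
top [[0.003, -0.995, 0.095, 0.469], [-1.0, -0.005, -0.012, -0.009], [0.012, -0.095, -0.995, 0.985]]
spine 0.76 [304. 217.] [ 0.519 -0.004  0.022]
book 0.88 [300. 218.] [0.518 0.005 0.   ]
page_edge 0.58 [349. 227.] [ 0.497 -0.092  0.09 ]
page_mid 0.58 [325. 219.] [ 0.514 -0.046  0.05 ]
jar 0.67 [330. 174.] [ 0.614 -0.058  0.   ]
glue_stick 0.79 [279. 163.] [0.638 0.052 0.   ]
knob 0.69 [321. 220.] [ 0.513 -0.041  0.   ]
scene [[0.887, -0.265, 0.378, 0.244], [-0.462, -0.511, 0.725, -0.622], [0.001, -0.818, -0.575, 0.557]]
spine 0.83 [299. 232.] [ 0.513 -0.     0.022]
book 0.87 [301. 242.] [ 0.514 -0.004  0.   ]
page_edge 0.77 [310. 226.] [ 0.5   -0.074  0.09 ]
page_mid 0.87 [304. 229.] [ 0.51  -0.028  0.05 ]
jar 0.96 [361. 238.] [ 0.619 -0.043  0.   ]
glue_stick 0.92 [345. 208.] [0.639 0.054 0.   ]
knob 0.83 [238. 223.] [0.429 0.107 0.   ]
0.8
```

View pics/top0.png

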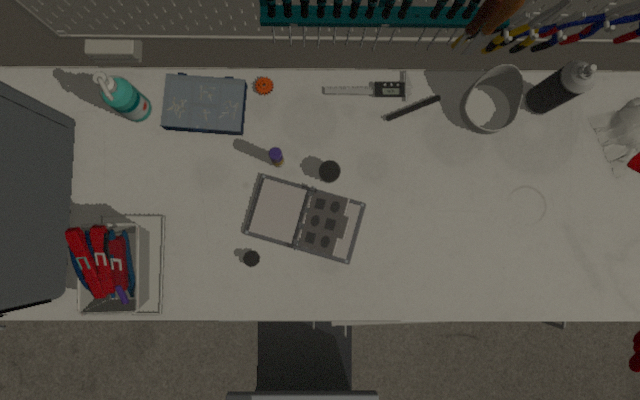

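View pics/scene0.png

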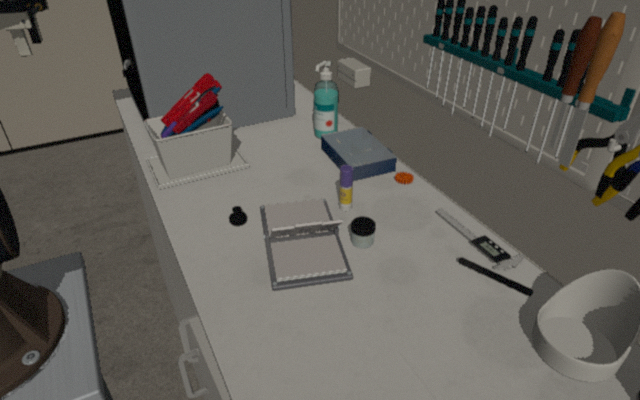

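The top view shows the book plate with corners near (260,174), (366,203), (349,263) and (243,235), and its spine runs slightly to the right. The page is half raised over the right half. The jar is at (330,171), the glue stick at (277,157) and the knob at (251,258). In the scene view the crate stands well left of the book.

```bash
python3 - <<'E'
from h import *
from scipy.optimize import least_squares
im=grab_frame("top");grab_frame("scene")
r=regions_of("book","top")[0];print(r["score"],r["rect"])
m=r["region"].astype(np.uint8)
pm=regions_of("page","top");print("page",pm[0]["score"],pm[0]["rect"]); 
box=cv2.boxPoints(cv2.minAreaRect(cv2.findNonZero(m|pm[0]["region"].astype(np.uint8))));print(np.round(box).tolist())
for c in (box,[(260,174),(366,203),(349,263),(243,235)]):
    P=np.array([ray("top",u,.01)[:2] for u in c]);print(np.round(P,3).tolist(),"centre",P.mean(0).round(4),[round(np.linalg.norm(P[i]-P[i-1]),3) for i in range(4)])
P=np.array([ray("top",u,.01)[:2] for u in [(260,174),(366,203),(349,263),(243,235)]])
d=P[0]-P[3]+P[1]-P[2];e=P[0]-P[1]+P[3]-P[2]
print("yaw",np.arctan2(d[1],d[0]),np.arctan2(-e[0],e[1]))
C=P.mean(0);yaw=np.arctan2(-e[0],e[1])
u=np.array([-np.sin(yaw),np.cos(yaw)])
def edge(th,r=.118): return np.r_[C-u*r*np.cos(th),.022+r*np.sin(th)]
obs=[(cam,n,spot_point(n,cam)[0]["uv"]) for cam in("top","scene") for n in("page_edge","page_mid")]
for o in obs:
    f=lambda t:proj(o[0],edge(t[0],.118 if o[1]=="page_edge" else .055))-o[2]
    s=least_squares(f,[.7]);print(o[0],o[1],s.x,np.round(s.fun,1))
k=spot_point("knob","top");print([(round(a["score"],2),ray("top",a["uv"],0).round(3)) for a in k])
for px in [(80,313),(165,313),(165,213),(75,125),(0,330)]: print(px,ray("top",px,.1).round(3))
print(get_state()["t"])
E
```

```text
0.83 [243.1, 173.8, 366.7, 262.5]
page 0.93 [298.8, 191.1, 353.6, 253.6]
[[243.0, 235.0], [260.0, 171.0], [367.0, 201.0], [350.0, 264.0]]
[[0.481, 0.127], [0.617, 0.092], [0.555, -0.139], [0.42, -0.101]] centre [ 0.5184 -0.0052] [np.float64(0.235), np.float64(0.141), np.float64(0.239), np.float64(0.14)]
[[0.611, 0.092], [0.55, -0.136], [0.422, -0.099], [0.481, 0.126]] centre [ 0.5161 -0.0043] [np.float64(0.135), np.float64(0.236), np.float64(0.133), np.float64(0.232)]
yaw -0.2687696614979127 -0.2586406077902393
top page_edge [0.7066903] [-0.9  2.7]
top page_mid [0.91077535] [ 0.5 -1.7]
scene page_edge [0.75736845] [ 1.6 -0.2]
scene page_mid [0.81241013] [-1.7  0.3]
[]
(80, 313) [0.332 0.418 0.1  ]
(165, 313) [0.332 0.258 0.1  ]
(165, 213) [0.521 0.265 0.1  ]
(75, 125) [0.693 0.446 0.1  ]
(0, 330) [0.3   0.565 0.1  ]
1.25
```

Request:
arm_command([
  {"tx": 0.06,"ty": 0.1,"tz": -0.03},
  {"tx": 0.14,"ty": 0.22,"tz": -0.06},
  {"tx": 0.22,"ty": 0.35,"tz": -0.09},
  {"tx": 0.3,"ty": 0.48,"tz": -0.12},
  {"tx": 0.38,"ty": 0.61,"tz": -0.15},
  {"tx": 0.46,"ty": 0.74,"tz": -0.18},
  {"tx": 0.55,"ty": 0.87,"tz": -0.2},
  {"tx": 0.62,"ty": 0.98,"tz": -0.2},
], claw=0, grip_force=10)

```text
invalid input
```

Request:
arm_command([
  {"tx": 0.06,"ty": 0.1,"tz": -0.03,"twist": 0},
  {"tx": 0.14,"ty": 0.22,"tz": -0.06,"twist": 0},
  {"tx": 0.22,"ty": 0.35,"tz": -0.09,"twist": 0},
  {"tx": 0.3,"ty": 0.48,"tz": -0.12,"twist": 0},
  {"tx": 0.38,"ty": 0.61,"tz": -0.15,"twist": 0},
  {"tx": 0.46,"ty": 0.74,"tz": -0.18,"twist": 0},
  {"tx": 0.55,"ty": 0.87,"tz": -0.2,"twist": 0.01},
  {"tx": 0.62,"ty": 0.98,"tz": -0.2,"twist": 0.013},
], claw=0, grip_force=10)

```text
t: 1.92
eef_pos: [0.2469, 0.3832, 0.278]
ee_rot: [-3.139, -0.0, -0.265]
force: [0.1, -0.1, 0.7]
width: 0.0398
gripper_force: 0.0
```

Request:
arm_command([
  {"tx": 0.11,"ty": 0.11,"tz": 0,"twist": 0},
  {"tx": 0.23,"ty": 0.22,"tz": 0,"twist": 0},
  {"tx": 0.35,"ty": 0.33,"tz": 0,"twist": 0},
  {"tx": 0.47,"ty": 0.45,"tz": 0,"twist": 0},
  {"tx": 0.58,"ty": 0.57,"tz": 0,"twist": 0},
  {"tx": 0.69,"ty": 0.69,"tz": 0,"twist": 0},
  {"tx": 0.79,"ty": 0.81,"tz": 0,"twist": 0},
  {"tx": 0.88,"ty": 0.92,"tz": 0,"twist": 0},
])

```text
t: 2.58
eef_pos: [0.3991, 0.1036, 0.2771]
ee_rot: [-3.14, -0.001, -0.264]
force: [1.4, 0.2, 0.0]
width: 0.0008
gripper_force: 0.0
```

Request:
arm_command([
  {"tx": 0.07,"ty": 0.1,"tz": 0,"twist": 0},
  {"tx": 0.15,"ty": 0.22,"tz": 0,"twist": 0},
  {"tx": 0.23,"ty": 0.33,"tz": 0,"twist": 0},
  {"tx": 0.31,"ty": 0.44,"tz": 0,"twist": 0},
  {"tx": 0.39,"ty": 0.55,"tz": 0,"twist": 0},
  {"tx": 0.47,"ty": 0.66,"tz": 0,"twist": 0},
  {"tx": 0.54,"ty": 0.76,"tz": 0,"twist": 0},
  {"tx": 0.57,"ty": 0.83,"tz": 0,"twist": 0},
])

```text
t: 3.25
eef_pos: [0.483, -0.1343, 0.2764]
ee_rot: [3.141, 0.0, -0.265]
force: [0.6, 0.7, -0.3]
width: 0.0007
gripper_force: 0.0
```

```bash
python3 - <<'E'
from h import *
w=grab_frame("wrist");s=grab_frame("scene")
cv2.imwrite("pics/w1.png",w[:,:,::-1]);print(get_state()["eef_pos"])
for cam in("wrist","scene"):
    for n,z in(("spine",.022),("page_edge",.102)):
        for x in spot_point(n,cam)[:1]: print(cam,n,x["score"],x["uv"],ray(cam,x["uv"],z).round(3))
E
```

```text
[ 0.48232534 -0.13419666  0.27611687]
wrist spine 0.68 [221.6, 164.4] [ 0.518 -0.008  0.022]
wrist page_edge 0.6 [272.8, 183.1] [ 0.49  -0.084  0.102]
scene spine 0.81 [301.4, 234.6] [ 0.513 -0.009  0.022]
```

View pics/w1.png

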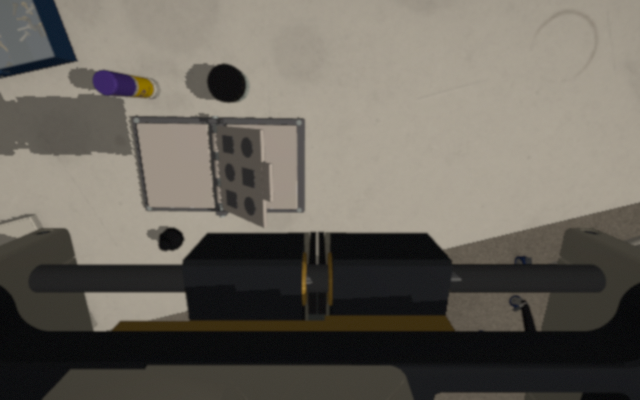

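The wrist view shows the book square to the tool. The page tab is near (268,182), with the shut fingertips to the right of it. I'll go down beside the tab now.

Request:
arm_command([
  {"tx": 0,"ty": 0,"tz": 0.08,"twist": 0},
  {"tx": 0,"ty": 0,"tz": 0.19,"twist": 0},
  {"tx": 0,"ty": 0,"tz": 0.31,"twist": 0},
  {"tx": 0,"ty": 0,"tz": 0.43,"twist": 0},
  {"tx": 0,"ty": 0,"tz": 0.55,"twist": 0},
  {"tx": 0,"ty": 0,"tz": 0.67,"twist": 0},
  {"tx": 0,"ty": 0,"tz": 0.77,"twist": 0},
  {"tx": 0,"ty": 0,"tz": 0.83,"twist": 0},
])

```text
t: 4.22
eef_pos: [0.4808, -0.1306, 0.0669]
ee_rot: [3.141, 0.002, -0.262]
force: [-0.2, -0.2, -0.1]
width: 0.0002
gripper_force: 0.0
```

Request:
arm_command([
  {"tx": 0,"ty": -0.02,"tz": 0,"twist": 0},
  {"tx": 0,"ty": -0.045,"tz": 0,"twist": 0},
  {"tx": 0,"ty": -0.07,"tz": 0,"twist": 0},
  {"tx": 0,"ty": -0.095,"tz": 0,"twist": 0},
  {"tx": 0,"ty": -0.12,"tz": -0.01,"twist": 0},
  {"tx": 0,"ty": -0.145,"tz": -0.02,"twist": 0},
  {"tx": 0,"ty": -0.17,"tz": -0.04,"twist": 0},
  {"tx": 0,"ty": -0.19,"tz": -0.06,"twist": 0},
])

```text
t: 4.88
eef_pos: [0.4953, -0.0868, 0.0867]
ee_rot: [3.14, -0.003, -0.263]
force: [-0.6, -6.6, 6.2]
width: 0.0003
gripper_force: 3.7
```

Request:
arm_command([
  {"tx": 0,"ty": -0.02,"tz": -0.015,"twist": 0},
  {"tx": 0,"ty": -0.04,"tz": -0.03,"twist": 0},
  {"tx": 0,"ty": -0.06,"tz": -0.04,"twist": 0},
  {"tx": 0,"ty": -0.08,"tz": -0.05,"twist": 0},
  {"tx": 0,"ty": -0.1,"tz": -0.06,"twist": 0},
  {"tx": 0,"ty": -0.12,"tz": -0.07,"twist": 0},
  {"tx": 0,"ty": -0.14,"tz": -0.075,"twist": 0},
  {"tx": 0,"ty": -0.14,"tz": -0.075,"twist": 0},
])

```text
t: 5.55
eef_pos: [0.5039, -0.0511, 0.1029]
ee_rot: [-3.141, 0.0, -0.263]
force: [0.3, -0.1, -0.3]
width: 0.0005
gripper_force: 0.0
```

```bash
python3 - <<'E'
from h import *
s=grab_frame("scene");cv2.imwrite("pics/s2.png",cv2.resize(s[130:320,180:460,::-1],None,fx=2.5,fy=2.5))
e=get_state();print(e["eef_pos"],e["force"])
for n in("page_mid","page_edge"): print(n,spot_point(n,"scene")[:1])
E
```

```text
[ 0.50352733 -0.05135771  0.10255129] [-0.90811366  0.37250278 -0.50287036]
page_mid [{'uv': [302.9, 212.2], 'score': 0.57}]
page_edge []
```

View pics/s2.png

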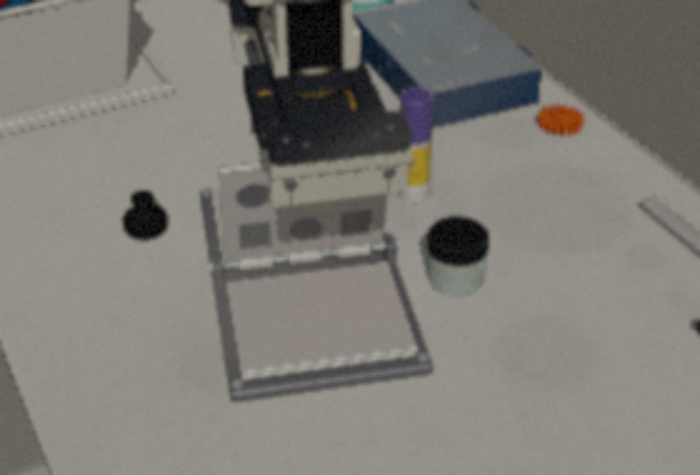

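```bash
python3 - <<'E'
from h import *
from scipy.optimize import minimize_scalar
C=np.array([.517,-.004]);a=-.265;X=np.array([np.cos(a),np.sin(a)]);u=np.array([-np.sin(a),np.cos(a)])
pt=lambda x,r,t:np.r_[C+X*x-u*r*np.cos(t),.022+r*np.sin(t)]
for t in np.arange(1,2.3,.1):
    print(round(t,1),proj("scene",pt(-.058,.104,t)).round(1),proj("scene",pt(.058,.104,t)).round(1),proj("scene",pt(0,.118,t)).round(1))
p=get_state()["eef_pos"];print("tip",((proj("scene",p)-[180,130])*2.5).round(), "book",(p[:2]-C)@X,(p[:2]-C)@u,p[2])
w=grab_frame("wrist");cv2.imwrite("pics/w2.png",w[:,:,::-1])
E
```

```text
1.0 [270.9 215.7] [341.3 206.8] [307.3 207.9]
1.1 [270.  209.9] [340.1 201.2] [306.  201.3]
1.2 [269.1 204.4] [338.8 195.9] [304.8 195.2]
1.3 [268.3 199.4] [337.4 191.1] [303.5 189.6]
1.4 [267.5 194.8] [336.1 186.7] [302.2 184.5]
1.5 [266.7 190.8] [334.7 182.9] [301.  180.1]
1.6 [266.  187.4] [333.3 179.6] [299.8 176.3]
1.7 [265.4 184.6] [332.  176.9] [298.7 173.2]
1.8 [264.8 182.3] [330.7 174.8] [297.6 170.9]
1.9 [264.3 180.7] [329.4 173.4] [296.6 169.2]
2.0 [263.9 179.7] [328.2 172.5] [295.7 168.2]
2.1 [263.5 179.3] [327.1 172.2] [294.8 167.9]
2.2 [263.3 179.5] [326.1 172.4] [294.1 168.3]
tip [314. 206.] book -0.000727923530990161 -0.049754037439959625 0.10232464995200627
```

View pics/w2.png

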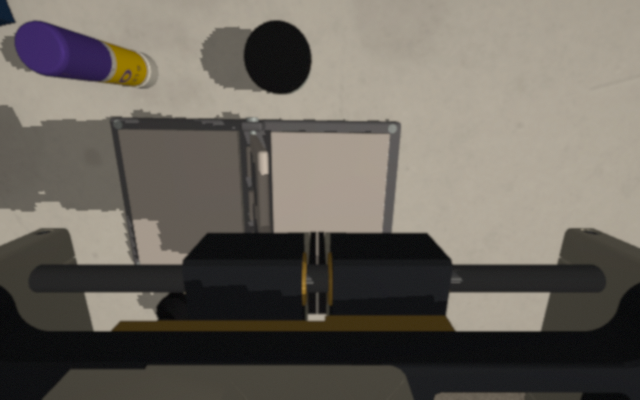

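The page stands at about 1.3 rad, with the tip on its right side about 34 mm below the edge. The wrist view shows nothing else near the tool. I'll push on over the spine.

Request:
arm_command([
  {"tx": 0,"ty": -0.025,"tz": 0,"twist": 0},
  {"tx": 0,"ty": -0.05,"tz": 0,"twist": 0},
  {"tx": 0,"ty": -0.075,"tz": 0,"twist": 0},
  {"tx": 0,"ty": -0.1,"tz": 0,"twist": 0},
  {"tx": 0,"ty": -0.125,"tz": 0,"twist": 0},
  {"tx": 0,"ty": -0.15,"tz": 0,"twist": 0},
  {"tx": 0,"ty": -0.175,"tz": 0,"twist": 0},
  {"tx": 0,"ty": -0.2,"tz": 0,"twist": 0},
])

```text
t: 6.42
eef_pos: [0.5165, -0.0032, 0.1025]
ee_rot: [3.141, 0.001, -0.264]
force: [-0.1, -1.1, -1.1]
width: 0.0003
gripper_force: 0.9
```

Request:
arm_command([
  {"tx": 0,"ty": -0.032,"tz": 0.004,"twist": 0},
  {"tx": 0,"ty": -0.064,"tz": 0.014,"twist": 0},
  {"tx": 0,"ty": -0.096,"tz": 0.027,"twist": 0},
  {"tx": 0,"ty": -0.124,"tz": 0.043,"twist": 0},
  {"tx": 0,"ty": -0.152,"tz": 0.062,"twist": 0},
  {"tx": 0,"ty": -0.176,"tz": 0.082,"twist": 0},
  {"tx": 0,"ty": -0.2,"tz": 0.107,"twist": 0},
  {"tx": 0,"ty": -0.22,"tz": 0.133,"twist": 0},
])

```text
t: 7.08
eef_pos: [0.5315, 0.0501, 0.069]
ee_rot: [-3.141, -0.0, -0.263]
force: [0.2, -1.7, 0.3]
width: 0.0005
gripper_force: 0.8
```

Request:
arm_command([
  {"tx": 0,"ty": -0.024,"tz": 0.02,"twist": 0},
  {"tx": 0,"ty": -0.038,"tz": 0.05,"twist": 0},
  {"tx": 0,"ty": -0.052,"tz": 0.08,"twist": 0},
  {"tx": 0,"ty": -0.06,"tz": 0.11,"twist": 0},
  {"tx": 0,"ty": -0.064,"tz": 0.13,"twist": 0},
  {"tx": 0,"ty": -0.068,"tz": 0.14,"twist": 0},
  {"tx": 0,"ty": -0.068,"tz": 0.15,"twist": 0},
  {"tx": 0,"ty": -0.068,"tz": 0.152,"twist": 0},
])

```text
t: 7.75
eef_pos: [0.5355, 0.0657, 0.0313]
ee_rot: [-3.141, -0.0, -0.264]
force: [-0.0, 0.2, 1.7]
width: 0.0005
gripper_force: 0.6
```

Request:
arm_command([
  {"tx": 0,"ty": 0,"tz": 0.004,"twist": 0},
  {"tx": 0,"ty": 0,"tz": 0.008,"twist": 0},
  {"tx": 0,"ty": 0,"tz": 0.012,"twist": 0},
  {"tx": 0,"ty": 0,"tz": 0.015,"twist": 0},
  {"tx": 0,"ty": 0,"tz": 0.018,"twist": 0},
  {"tx": 0,"ty": 0,"tz": 0.021,"twist": 0},
  {"tx": 0,"ty": 0,"tz": 0.024,"twist": 0},
  {"tx": 0,"ty": 0,"tz": 0.024,"twist": 0},
])

```text
t: 8.42
eef_pos: [0.5355, 0.0657, 0.0255]
ee_rot: [3.142, -0.0, -0.264]
force: [0.7, 0.5, 0.9]
width: 0.0005
gripper_force: 0.4
```

Request:
arm_command([
  {"tx": 0,"ty": 0,"tz": 0.002,"twist": 0},
  {"tx": 0,"ty": 0,"tz": 0.003,"twist": 0},
  {"tx": 0,"ty": 0,"tz": 0.004,"twist": 0},
  {"tx": 0,"ty": 0,"tz": 0.005,"twist": 0},
  {"tx": 0,"ty": 0,"tz": 0.006,"twist": 0},
  {"tx": 0,"ty": 0,"tz": 0.006,"twist": 0},
  {"tx": 0,"ty": 0,"tz": 0.006,"twist": 0},
  {"tx": 0,"ty": 0,"tz": 0.006,"twist": 0},
])

```text
t: 9.08
eef_pos: [0.5355, 0.0657, 0.0247]
ee_rot: [-3.142, -0.0, -0.263]
force: [-1.4, 0.4, 7.9]
width: 0.0006
gripper_force: 4.2
```

The force has risen to 8 N, so the page is on its stop. I'll lift off straight up and check.

Request:
arm_command([
  {"tx": 0,"ty": 0,"tz": -0.02,"twist": 0},
  {"tx": 0,"ty": 0,"tz": -0.08,"twist": 0},
  {"tx": 0,"ty": 0,"tz": -0.17,"twist": 0},
  {"tx": 0,"ty": 0,"tz": -0.28,"twist": 0},
  {"tx": 0,"ty": 0,"tz": -0.4,"twist": 0},
  {"tx": 0,"ty": 0,"tz": -0.52,"twist": 0},
  {"tx": 0,"ty": 0,"tz": -0.64,"twist": 0},
  {"tx": 0,"ty": 0,"tz": -0.7,"twist": 0},
])

```text
t: 9.75
eef_pos: [0.5363, 0.0657, 0.2029]
ee_rot: [-3.14, -0.003, -0.263]
force: [0.0, 1.2, 0.3]
width: 0.0006
gripper_force: 0.0
```

Request:
arm_command([
  {"tx": 0,"ty": 0.05,"tz": 0,"twist": 0},
  {"tx": 0,"ty": 0.15,"tz": 0,"twist": 0},
  {"tx": 0,"ty": 0.27,"tz": 0,"twist": 0},
  {"tx": 0,"ty": 0.4,"tz": 0,"twist": 0},
  {"tx": 0,"ty": 0.52,"tz": 0,"twist": 0},
  {"tx": 0,"ty": 0.62,"tz": 0,"twist": 0},
  {"tx": 0,"ty": 0.68,"tz": 0,"twist": 0},
  {"tx": 0,"ty": 0.7,"tz": 0,"twist": 0},
])

```text
t: 10.42
eef_pos: [0.488, -0.1054, 0.1984]
ee_rot: [3.141, 0.002, -0.266]
force: [0.0, 0.2, -1.3]
width: 0.0005
gripper_force: 0.0
```

```bash
python3 - <<'E'
from h import *
s=grab_frame("scene");cv2.imwrite("pics/s3.png",cv2.resize(s[130:320,180:460,::-1],None,fx=2.5,fy=2.5))
for n,z in(("page_edge",.022),("page_mid",.022),("jar",0),("glue_stick",0),("knob",0)):
    for x in spot_point(n,"scene")[:1]: print(n,x["score"],ray("scene",x["uv"],z).round(3))
E
```

```text
page_edge 0.96 [0.55  0.114 0.022]
page_mid 0.77 [0.529 0.054 0.022]
jar 0.62 [ 0.619 -0.049  0.   ]
glue_stick 0.81 [0.633 0.047 0.   ]
knob 0.49 [0.43  0.111 0.   ]
```

View pics/s3.png

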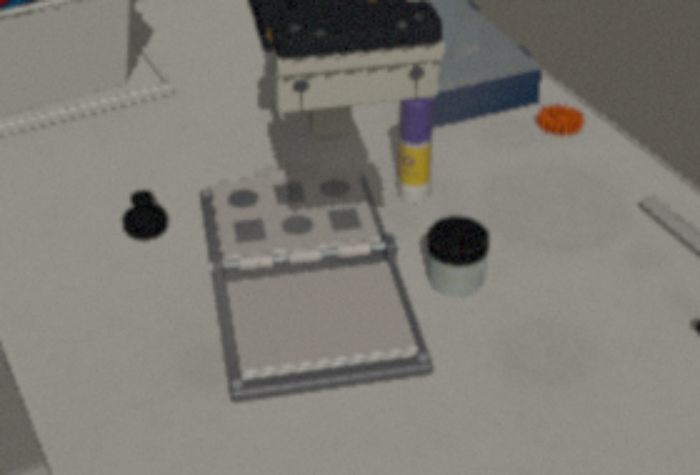

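The page lies flat on the left half, with its samples showing at crop (240–340, 185–230). The jar (457,255), glue stick (415,150) and knob (145,218) stand where they were, and the tool is clear.

```bash
python3 -c "
from station import *
print(job_done())"
```

```text
the job is handed in; nothing more can be done
None
```

The page was pushed up over the spine and pressed flat on the left half; the last picture shows the jar, glue stick and knob in place, and the job is handed in (no verdict was returned).

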